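# Kit a dental lab case tray to its printed layout

## Task

Make up the case tray: put the full-arch stone cast, the small jar and the plaster knife each in its printed outline on the tray's sheet, standing or lying flat, with the cast's round front and the knife's blade pointing the way they are drawn. Set the cast and the jar down, do not drop them, and leave the part cast and the larger jar where they are.

Things in the scene. Friction and masses are not known exactly. Their poses are not given: they have to be found in the camera images.
- cast_mid (a point): full-arch stone cast (model of a whole jaw), pale yellow: D-shaped base 52 mm long (flat heel to round front), 54 mm wide, 20 mm high with upright sides, and a horseshoe of 14 teeth on top, inside its outline, 33 mm high in all. Point: its centre, 16 mm above its underside. x points from heel to front, z up. Its sides, 54 mm apart, face +y and -y. About 0.11 kg.
- cast_front (a point): foremost point of the cast's round front, 26 mm ahead of cast_mid along its x axis, 16 mm up
- jar_mid (a point): small closed jar, white porcelain with a grey lid: upright cylinder 40 mm in diameter, 44 mm high. Point: its centre, 22 mm above its underside; z up. About 0.09 kg.
- knife_mid (a point): plaster knife lying flat: wooden handle 75 mm long, 15 mm wide, 13 mm high, and a flat steel blade 18 mm wide; 127 mm long in all. Point: middle of the handle, 6.5 mm above its underside, near the balance point; handle end 37 mm behind, blade tip 89 mm ahead. x points along the knife to the tip, z up. About 0.06 kg.
- knife_tip (a point): tip of the knife's blade, 89 mm ahead of knife_mid along its x axis, 5 mm above the knife's underside
- tray: case tray, fixed, grey, 230 (x) by 250 mm (y), rim 12 mm high and 5 mm thick, on its floor a white sheet with three dark printed outlines, top of the sheet 5 mm above the bench. Origin: centre of its underside; z up.
- mark_cast (a point): on the tray's sheet: centre of the D-shaped outline with a horseshoe in it, where the cast goes, 5 mm above the bench. x points to the outline's round front (the cast's x belongs along it), z up. The nearest rim is 60 mm away (+y side); the jar's outline is centred 105 mm ahead along x.
- mark_jar (a point): on the tray's sheet: centre of the round outline, 46 mm across, where the small jar goes, 5 mm above the bench; nearest rims 50 mm (+x side) and 60 mm (+y side) away. Axes as the tray's.
- mark_knife (a point): on the tray's sheet: in the knife-shaped outline, the point where the middle of the handle belongs, 5 mm above the bench. x points to the outline's blade tip (the knife's x belongs along it), z up. The nearest rim is 60 mm away (-y side).
- part_cast_mid (a point): bystander: part cast of one side of a jaw, same pale yellow stone, oblong 54 x 26 mm, 33 mm high, one row of 7 teeth; point: its centre, 16 mm up
- big_jar_mid (a point): bystander: larger jar that looks like the small one, 62 mm in diameter, 80 mm high; point: its centre, 40 mm up

How it is judged (in metres and radians):
At the end, for the whole second after the job is handed in: The cast, the small jar and the knife each rest on the tray's sheet, level, released and still, within 15 mm of the centre (for the knife: the handle's point) of their outline; the cast and the knife within 15 degrees of the drawn direction and not the wrong way round (horizontal distance between cast_mid and mark_cast below 0.015 m and z of cast_mid in the frame of mark_cast below 0.021 m and angle between each of cast_mid, jar_mid, knife_mid's own z axis and vertical below 0.17 rad and linear speed of each of cast, jar, knife below 0.02 m/s and angular speed of each of cast, jar, knife below 0.2 rad/s and horizontal distance between jar_mid and mark_jar below 0.015 m and z of jar_mid in the frame of mark_jar below 0.027 m and horizontal distance between knife_mid and mark_knife below 0.015 m and z of knife_mid in the frame of mark_knife below 0.0115 m and angle between the x axis of cast_mid and the x axis of mark_cast, either way round below 0.26 rad and angle between the x axis of knife_mid and the x axis of mark_knife, either way round below 0.26 rad and x of cast_front in the frame of mark_cast above 0 m and x of knife_tip in the frame of mark_knife above 0.03 m); the robot touches nothing.
It fails at once if a bystander (the part cast) is moved more than 30 mm (distance of part_cast_mid from where it was at the start of the episode above 0.03 m).
It fails at once if a bystander (the larger jar) is moved more than 30 mm (distance of big_jar_mid from where it was at the start of the episode above 0.03 m).
It fails at once if the cast is dropped (falls free of the fingers by more than about 25 mm) (linear speed of cast above 0.7 m/s and contact force between the fingers and cast below 0.05 N).
It fails at once if the small jar is dropped (falls free of the fingers by more than about 25 mm) (linear speed of jar above 0.7 m/s and contact force between the fingers and jar below 0.05 N).
It also fails if it takes over 72 s, if anything falls off the work surface, if the arm or the gripper's body presses on something with over 40 N, if the wrist force passes 120 N, or if a joint passes its speed limit or range.

## Robot

A 7-joint arm with a two-finger parallel gripper is mounted at the origin on the work surface. World frame = base frame: x ahead of the robot, y to its left, z up, the work surface at z = 0. Lengths are in mm, angles in rad, forces in N, time in s.
With the tool pointing down it reaches from about 425 to 925 mm from the base axis. Payload 6.8 kg.
Tool frame: the origin (TCP) lies at the very end of the fingers, on their centre line; the grasp point (between the pads) lies 19 mm behind it; z points along the fingers, y is the line along which they close (so a half turn about z gives the same grasp; the last joint's range is limited). The gripper opens to 85 mm and grips with 20 to 120 N. Pads are 22 mm wide; open, the fingers measure 114 mm over their backs; the gripper's body (76 mm by 85 mm) begins 54 mm behind the grasp point. The pads swing forward as they close: fully open they stand 13 mm farther back than shut.
Start: joints at [1.072, 0.477, 0.022, 1.555, -0.011, 1.109, -0.083], TCP at [257.137, -624.122, 231.308] pointing down, gripper open.
Joint ranges: [-2.96, 2.96], [-0.34, 2.1], [-1.41, 1.46], [0.24, 2.44], [-1.37, 4.51], [0.17, 1.92], [-2.96, 2.96]. Speed limits (rad/s): [2.39, 2.39, 3.14, 3.14, 3.14, 3.14, 3.14].

## Interface

Orientations are given as a rotation vector (axis times angle).
In Python, from rig import * gives the robot as it stands. The module is installed in compiled form; this text tells all that it offers.
- The arm moves only by the shell command python3 -m jog 'ROWS'. ROWS is text: rows parted by semicolons, each of 7 numbers parted by spaces: the closure, from -1 (fully open) to 1 (shut), so that 0 is half open, then the shift along the tool's x, y, z in units of 0.2 m (1.0 is 0.2 m), then the turn, a rotation vector about the tool's x, y, z in units of 90 degrees (1.0 is 90 degrees). A call has exactly 10 rows; each row is the pose to reach, as a shift and turn from the pose commanded when the call began, along the tool's axes at that moment; what a row does not reach only later rows make up. A row lasts 1/8 s, in which the tool goes at most 62.5 mm and 10.7 degrees, less where a joint would pass 70% of its speed; a pose out of reach is approached as far as the arm can. A call with a number of a shift or a turn outside -1 to 1 is refused whole. A call with a gripper value outside its range is refused whole. The fingers move at their own pace and stop on an object; the grip force is fixed at half the most. Time passes only in rows, so rows that repeat a pose let the fingers close, or fill a call up. It gives the time, the measured TCP pose, the force, the opening and the grip force at its end, in the units of the state.
- observe(): the state, without advancing time (a new reading comes with each control period).
- capture(name): name is "side" or "top" or "wrist"; returns the picture (480x640x3 uint8, blue, green, red); there is no depth.
- camera_params(name): a dict with "vertical_fov" (degrees; the focal length in pixels is half the picture's height over the tangent of half this angle, whatever the lens; pixels are square), "cx", "cy" (the principal point, pixels), "dist_coeffs" ([k1, k2, p1, p2, k3] as OpenCV has them; the pictures are not rectified), "pose" (4x4, takes a point from camera to world coordinates). Camera axes: x right, y down, z forward; pixel columns grow to the right and rows downward; lengths in mm; the calibration is good to about 2 mm. A picture is of the moment at which its call begins: read the wrist's pose just before it. camera_params takes no time and is no camera call; for the wrist camera it gives the pose at the moment of the call.
- sign_off(): hands the job in; it is judged then, once.
Trained networks look in the newest picture that a camera, given by its name, has taken for a name from the list of things; names that differ only in an ending like _2 or _b are one class to them, and where a whole thing is asked for, a point or a joint stands for the part that bears it (a point fixed in the world has none). Each returns a list of dicts, best first, with "confidence" (0 to 1); they miss things now and then, are a little off and sometimes report something else, mostly with a low value. They report only what shows in the picture. A call takes as long as a camera call.
- recognise(camera, label): "at" ([row, column] in pixels, amid what is visible of it).
- cut_out(camera, label): "mask" (480x640 bool, what is visible of it) and "at" ([row, column] in pixels, amid what is visible of it).
The state is a dict: "time_s": time; "joints": joint angles; "dq": joint speeds; "joint_efforts": joint torques, N m; "tool_pos": TCP position; "ee_rot": TCP orientation; "force": force on the tool from outside, world axes, zero at the start; "torque": the same for the moment, N m; "width": opening from 0.0 (shut) to 1.0 (fully open); "grasp_force": force on a finger pad.
Only numpy, scipy, OpenCV 4.12 (cv2) and the standard library are available. Lean on these libraries where they do the work, as an engineer would, in place of code of your own. Each camera call takes 0.05 s, during which the arm holds its last target. There are 200 camera calls.

## Working session

There is one attempt and no reset: what is moved stays moved. The work goes in short steps, Python scripts to look and compute and a shell command to move; the robot and the scene stay as the last step left them, time stands still between calls to the robot, and variables do not carry over. Pictures are saved under pics/ and viewed, at most 10 in all, crops included, and the job is handed in when it is done.

```bash
mkdir -p pics; python3 - <<'E'
from rig import *
import cv2
s=observe();print(s['time_s'],s['tool_pos'],s['ee_rot'],s['width'])
for n in("top","side","wrist"):
    im=capture(n);cv2.imwrite(f"pics/{n}0.png",im)
    p=camera_params(n);print(n,p['vertical_fov'],p['cx'],p['cy'],p['dist_coeffs'],p['pose'])
for l in("cast_mid","jar_mid","knife_mid","knife_tip","mark_cast","mark_jar","mark_knife","part_cast_mid","big_jar_mid","tray","cast_front"):
    for c in("top",):
        print(l,[(r['at'],r['confidence']) for r in recognise(c,l)][:3])
E
```

```text
0.0 [ 256.88513708 -623.57751227  230.31878107] [-3.08009280e+00 -6.09678610e-01  7.88963856e-04] 0.9975194172349499
top 51.95270204222876 323.2547655369997 240.82258134842138 [0.01193532 0.         0.         0.         0.        ] [[ 1.22044755e-02 -9.84364247e-01  1.75721598e-01  3.64412978e+02]
 [-9.99535899e-01 -1.69152008e-02 -2.53350045e-02 -4.64491872e+01]
 [ 2.79112387e-02 -1.75330845e-01 -9.84113844e-01  1.12304196e+03]
 [ 0.00000000e+00  0.00000000e+00  0.00000000e+00  1.00000000e+00]]
side 47.24994779145945 320.9073342272984 244.7488001006982 [0.00188765 0.         0.         0.         0.        ] [[-9.11360992e-01 -2.37661636e-01  3.36062627e-01  2.31075070e+02]
 [-4.11582542e-01  5.35265487e-01 -7.37625020e-01  6.58247068e+02]
 [-4.57755656e-03 -8.10560180e-01 -5.85637465e-01  6.42162419e+02]
 [ 0.00000000e+00  0.00000000e+00  0.00000000e+00  1.00000000e+00]]
wrist 59.17310648363844 316.70487537798846 241.13167050475218 [0.01663838 0.         0.         0.         0.        ] [[ 3.80070451e-01 -8.91092758e-01 -2.47992234e-01  3.19769809e+02]
 [-9.24957249e-01 -3.66367951e-01 -1.01136598e-01 -5.97012365e+02]
 [-7.34316288e-04  2.67821247e-01 -9.63468339e-01  3.73339500e+02]
 [ 0.00000000e+00  0.00000000e+00  0.00000000e+00  1.00000000e+00]]
cast_mid [([284.4, 393.1], 0.57)]
jar_mid [([210.4, 329.4], 0.57), ([272.9, 339.0], 0.52)]
knife_mid [([281.0, 459.2], 0.67), ([284.1, 391.4], 0.6)]
knife_tip [([287.4, 459.1], 0.98), ([271.7, 337.1], 0.23)]
mark_cast [([241.6, 209.5], 0.97)]
mark_jar [([238.9, 210.5], 0.71), ([216.1, 409.9], 0.52)]
mark_knife [([235.8, 213.9], 0.92)]
part_cast_mid [([211.8, 330.6], 0.84), ([240.1, 211.6], 0.36)]
big_jar_mid [([214.6, 413.0], 0.77)]
tray [([240.0, 208.8], 0.68)]
cast_front [([287.0, 394.0], 0.83)]
```

View pics/top0.png

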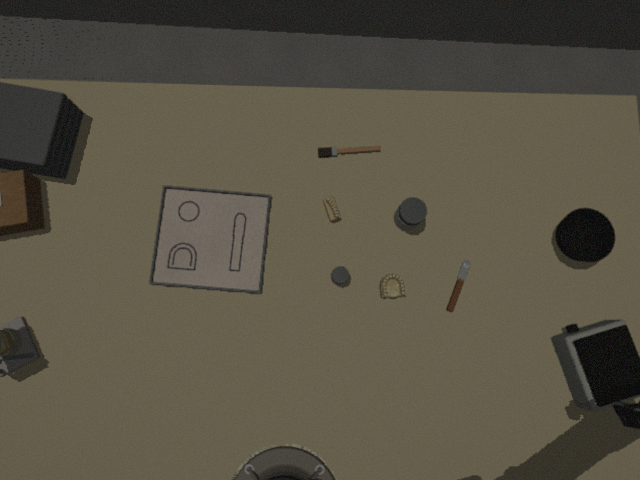

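View pics/side0.png

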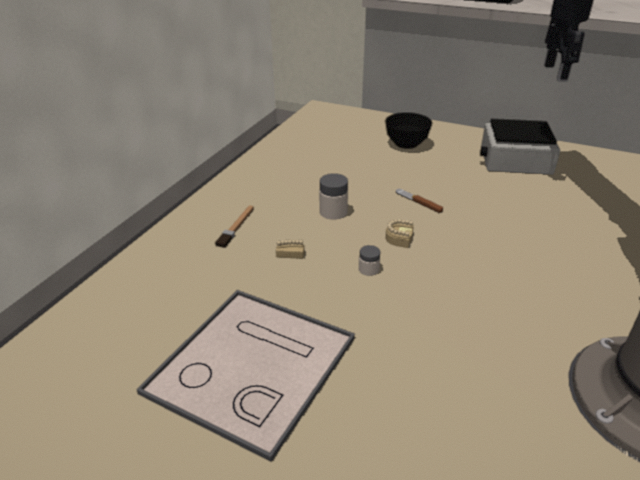

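The top view shows the tray at about (240,210) and the jar at (276,341). The cast is at (287,393) with its front up in the image. The knife runs from handle (310,451) to tip (262,466). The big jar is at (212,412) and the part cast at (209,332). Next I'll measure these positions and zoom in on the outlines.

```bash
cat > h.py <<'E'
from rig import *
import cv2,numpy as np
from scipy.spatial.transform import Rotation as R
def KP(c,p=None):
    p=p or camera_params(c);f=240/np.tan(np.radians(p['vertical_fov']/2))
    return np.array([[f,0,p['cx']],[0,f,p['cy']],[0,0,1]]),np.array(p['dist_coeffs']),np.array(p['pose'])
def w(c,rc,z,p=None):
    K,d,T=KP(c,p);u=cv2.undistortPoints(np.array([[[rc[1],rc[0]]]],float),K,d)[0,0]
    r=T[:3,:3]@[u[0],u[1],1];o=T[:3,3];return (o+r*(z-o[2])/r[2])
def px(c,P,p=None):
    K,d,T=KP(c,p);Ti=np.linalg.inv(T)
    q=cv2.projectPoints(np.atleast_2d(np.array(P,float)),cv2.Rodrigues(Ti[:3,:3])[0],Ti[:3,3],K,d)[0][:,0];return q[:,::-1]
def go(P,yawy=None):
    "rows units to put TCP at P (world mm), tool down, tool y axis along direction yawy (world rad)"
    s=observe();A=R.from_rotvec(s['ee_rot']);d=A.inv().apply(np.array(P)-s['tool_pos'])/200
    o=[np.round(d,3)]
    if yawy is not None:
        for a in(yawy,yawy+np.pi):
            y=np.array([np.cos(a),np.sin(a),0]);z=np.array([0,0,-1.]);x=np.cross(y,z)
            o.append(np.round((A.inv()*R.from_matrix(np.c_[x,y,z])).as_rotvec()/(np.pi/2),3))
    print(s['time_s'],s['tool_pos'].round(1),*o,'j7',round(s['joints'][6],2))
E
python3 - <<'E'
from h import *
t=cv2.imread('pics/top0.png');s=cv2.imread('pics/side0.png')
a=cv2.resize(t[180:300,145:280],None,fx=4,fy=4,interpolation=cv2.INTER_CUBIC)[:480,:400]
b=cv2.resize(s[285:405,140:360],None,fx=4,fy=4,interpolation=cv2.INTER_CUBIC)
e=cv2.resize(t[255:320,320:480],None,fx=5,fy=5,interpolation=cv2.INTER_CUBIC)
im=np.zeros((600,800,3),np.uint8)
a=cv2.resize(a,(300,270));im[:270,:300]=cv2.resize(t[180:300,145:280],(300,270));im[:270,300:]=cv2.resize(s[285:405,140:360],(500,270));im[275:600]=e
cv2.imwrite('pics/z.png',cv2.convertScaleAbs(im,alpha=1.5))
import itertools
for n,rc,z in [('jar',(274.5,340.5),44),('castfront?',(284,393),33),('ktip',(262,465.5),5),('kend',(310.5,450.5),8),('bigjar',(209,413),80),('part',(210,332),33),
 ('t1',(188,165.5),12),('t2',(195,271),12),('t3',(284,152),12),('t4',(292,262),12),('mj',(211,189),5),('mcfront',(244,184),5),('mcheelL',(268,168),5),('mcheelR',(270,196),5),('mkround',(213.5,240.5),5),('mkflat',(271,235),5)]:
    print(n,w('top',rc,z).round(1))
for n,rc,z in [('jar',(254,369.5),44),('ktip',(191,396),5),('kend',(209,441),8),('mj',(375.5,196),5),('mcf',(407,235),5),('mcL',(424,264),5),('mcR',(393,283),5),('mkround',(326,239),5),('mkflat',(350,309),5)]:
    print('side',n,w('side',rc,z).round(1))
E
```

```text
jar [ 482.4 -113.1   44. ]
castfront? [ 464.3 -230.7   33. ]
ktip [ 520.1 -403.8    5. ]
kend [ 408.7 -364.4    8. ]
bigjar [ 624.7 -268.8   80. ]
part [630.6 -93.5  33. ]
t1 [680.6 291.3  12. ]
t2 [668.8  47.7  12. ]
t3 [458.4 306.   12. ]
t4 [443.9  60.9  12. ]
mj [628.7 236.    5. ]
mcfront [551.2 242.7   5. ]
mcheelL [495.6 275.2   5. ]
mcheelR [492.  212.1   5. ]
mkround [625.1 117.4   5. ]
mkflat [491.1 124.2   5. ]
side jar [ 481.8 -104.8   44. ]
side ktip [ 526.  -405.7    5. ]
side kend [ 411.8 -366.4    8. ]
side mj [630.  235.2   5. ]
side mcf [546.7 260.3   5. ]
side mcL [495.7 268.3   5. ]
side mcR [496.3 211.    5. ]
side mkround [626.  118.7   5. ]
side mkflat [497.8 120.    5. ]
```

View pics/z.png

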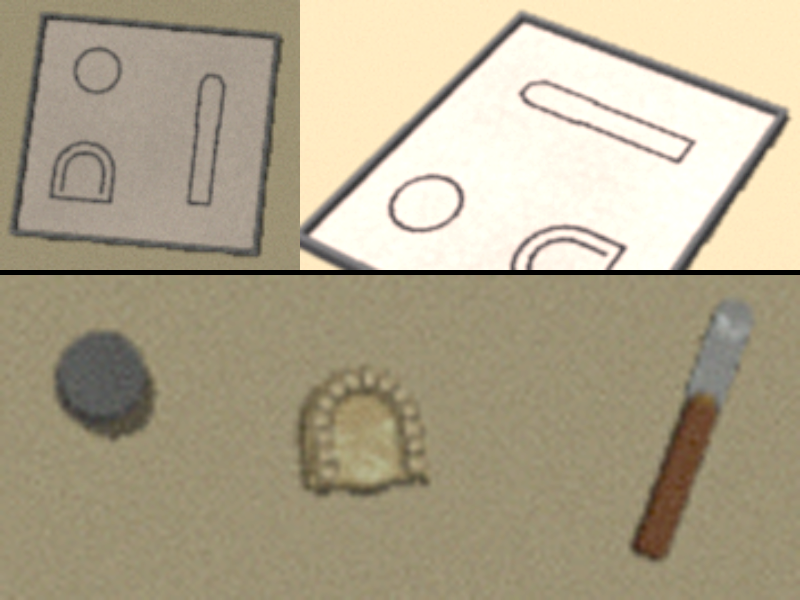

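The side and top views show the blade at the outline's wider, rounded end. All drawn directions are near tray +x, with yaw about -0.06. The tray holds the jar outline at (629,236), the cast outline at (523.5,242.5) and the knife handle point at (534,120.5). I'll go above the knife next.

```bash
python3 - <<'E'
from h import *
go([450,-350,200],1.23)
E
```

```text
0.7 [ 257.1 -624.1  231.4] [ 1.414 -0.9    0.157] [ 0.     0.    -1.534] [ 0.    -0.     0.466] j7 -0.08
```

```bash
python3 -m jog '-1 0.2 -0.13 0 0 0 0.1; -1 0.4 -0.26 0 0 0 0.2; -1 0.6 -0.4 0 0 0 0.3; -1 0.8 -0.52 0.05 0 0 0.4; -1 1 -0.64 0.1 0 0 0.466; -1 1 -0.64 0.1 0 0 0.466; -1 1 -0.7 0.15 0 0 0.466; -1 1 -0.8 0.15 0 0 0.466; -1 1 -0.9 0.15 0 0 0.466; -1 1 -0.9 0.15 0 0 0.466'
python3 - <<'E'
from h import *
go([450,-350,200],1.23)
im=capture('wrist');p=camera_params('wrist');cv2.imwrite('pics/w1.png',cv2.convertScaleAbs(im,alpha=1.5))
for l in('cast_mid','jar_mid','knife_mid'):
    for r in cut_out('wrist',l)[:2]:
        m=r['mask'].astype(np.uint8);(c,sz,a)=cv2.minAreaRect(cv2.findNonZero(m));print(l,round(r['confidence'],2),r['at'],c,sz,a)
E
```

```text
time_s: 1.95
tool_pos: [371.7, -381.3, 201.0]
ee_rot: [-3.095, 0.535, 0.001]
force: [0.2, 0.3, -0.7]
width: 1.002
grasp_force: 0.0
1.95 [ 371.7 -381.3  201. ] [ 0.316 -0.279  0.005] [1.000e-03 0.000e+00 1.999e+00] [-0.     0.001 -0.001] j7 -1.21
cast_mid 0.82 [163.5, 92.2] (92.24211883544922, 162.92837524414062) (75.43616485595703, 84.67169952392578) 60.524105072021484
knife_mid 0.8 [78.3, 281.6] (280.5, 87.5) (175.0, 25.0) 90.0
knife_mid 0.48 [164.7, 92.8] (92.07513427734375, 162.91448974609375) (76.66036224365234, 82.85077667236328) 59.74356460571289
```

View pics/w1.png

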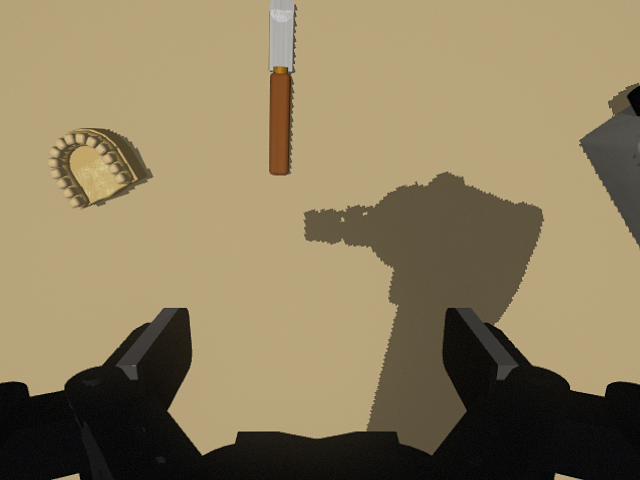

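The wrist view shows the knife's handle end at (row 174, col 280) and collar at (70,281), already aligned with the tool. The cast is at (165,92).

```bash
python3 - <<'E'
from h import *
e=w('wrist',(174,279.5),8);c=w('wrist',(71,281),11);d=(c-e)[:2];d/=np.linalg.norm(d);yaw=np.arctan2(d[1],d[0])
print(e,c,yaw,np.linalg.norm((c-e)[:2]))
m=(e[:2]+37.5*d);print(m)
go([*m,2.5],yaw+np.pi/2)
E
```

```text
[ 411.04762148 -364.01098775    8.        ] [ 480.94295444 -392.39704878   11.        ] -0.38577314842738186 75.43955215708445
[ 445.79166371 -378.12132189]
2.15 [ 373.2 -382.6  201.3] [ 0.334 -0.144  0.994] [ 0.     0.    -1.973] [ 0.    -0.     0.027] j7 -1.21
```

```bash
python3 -m jog '-0.5 0.15 -0.07 0.2 0 0 0.027; -0.5 0.334 -0.144 0.4 0 0 0.027; -0.3 0.334 -0.144 0.6 0 0 0.027; -0.3 0.334 -0.144 0.75 0 0 0.027; -0.3 0.334 -0.144 0.8 0 0 0.027; -0.3 0.334 -0.144 0.85 0 0 0.027; -0.3 0.334 -0.144 0.85 0 0 0.027; -0.3 0.334 -0.144 0.85 0 0 0.027; -0.3 0.334 -0.144 0.85 0 0 0.027; -0.3 0.334 -0.144 0.85 0 0 0.027'
python3 - <<'E'
from h import *
go([445.8,-378.1,2.5],-.386+np.pi/2)
im=capture('wrist');p=camera_params('wrist');cv2.imwrite('pics/w2.png',cv2.convertScaleAbs(im,alpha=1.5))
E
```

```text
time_s: 3.4
tool_pos: [446.4, -376.9, 31.8]
ee_rot: [3.084, -0.599, 0.001]
force: [-0.4, 0.2, 0.8]
width: 0.652
grasp_force: 0.0
3.4 [ 446.4 -376.9   31.8] [-0.     0.007  0.147] [ 1.000e-03  0.000e+00 -1.998e+00] [ 0.    -0.001  0.002] j7 -1.32
```

View pics/w2.png

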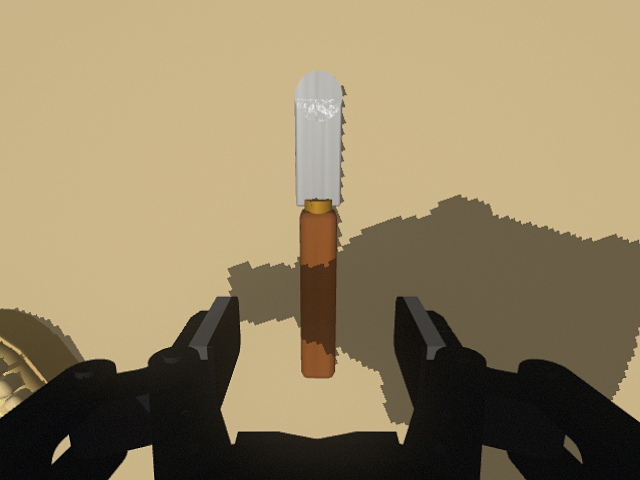

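The knife is centred between the fingers, handle at rows 210–377, col 318. I'll descend and grip.

```bash
python3 -m jog '-0.3 0 0.005 0.07 0 0 0; -0.3 0 0.005 0.13 0 0 0; -0.3 0 0.005 0.143 0 0 0; -0.3 0 0.005 0.143 0 0 0; 1 0 0.005 0.143 0 0 0; 1 0 0.005 0.143 0 0 0; 1 0 0.005 0.143 0 0 0; 1 0 0.005 0.143 0 0 0; 1 0 0.005 0.143 0 0 0; 1 0 0.005 0.143 0 0 0'
python3 - <<'E'
from h import *
go([534,120.5,100],-.06+np.pi/2)
E
```

```text
time_s: 4.7
tool_pos: [446.0, -377.9, 3.3]
ee_rot: [3.084, -0.599, 0.001]
force: [-0.8, 1.0, 5.8]
width: 0.152
grasp_force: 59.9
4.7 [ 446.  -377.9    3.3] [-0.524 -2.475 -0.485] [-1.000e-03 -0.000e+00  1.794e+00] [ 0.    -0.    -0.206] j7 -1.32
```

```bash
python3 -m jog '1 0 0 -0.2 0 0 0; 1 0 0 -0.4 0 0 0; 1 -0.05 -0.2 -0.6 0 0 -0.05; 1 -0.1 -0.4 -0.6 0 0 -0.1; 1 -0.15 -0.6 -0.6 0 0 -0.15; 1 -0.2 -0.8 -0.6 0 0 -0.206; 1 -0.21 -1 -0.6 0 0 -0.206; 1 -0.21 -1 -0.6 0 0 -0.206; 1 -0.21 -1 -0.6 0 0 -0.206; 1 -0.21 -1 -0.6 0 0 -0.206'
python3 - <<'E'
from h import *
go([534,120.5,100],-.06+np.pi/2)
for i in range(1):
    im=capture('wrist')
    for l in('cast_mid','jar_mid'):
      for r in cut_out('wrist',l)[:2]:
        m=r['mask'].astype(np.uint8);print(l,round(r['confidence'],2),r['at'],cv2.boundingRect(m),w('wrist',r['at'],20))
E
```

```text
time_s: 5.95
tool_pos: [481.0, -177.9, 122.6]
ee_rot: [3.14, -0.098, -0.001]
force: [-0.4, 0.2, -0.7]
width: 0.152
grasp_force: 59.2
5.95 [ 481.  -177.9  122.6] [ 0.172 -1.505  0.112] [ 0.000e+00 -1.000e-03  1.999e+00] [ 0.     0.    -0.001] j7 -1.43
cast_mid 0.69 [258.7, 404.9] (360, 212, 96, 98) [ 466.39999501 -229.59185063   20.        ]
jar_mid 0.7 [247.9, 205.5] (164, 207, 82, 80) [ 480.94549384 -109.10960587   20.        ]
```

```bash
python3 -m jog '1 0.03 -0.2 0 0 0 0; 1 0.06 -0.4 0 0 0 0; 1 0.1 -0.6 0 0 0 0; 1 0.13 -0.8 0 0 0 0; 1 0.13 -1 0 0 0 0; 1 0.13 -1 0 0 0 0; 1 0.13 -1 0 0 0 0; 1 0.13 -1 0 0 0 0; 1 0.13 -1 0 0 0 0; 1 0.13 -1 0 0 0 0'
python3 - <<'E'
from h import *
go([534,120.5,100],-.06+np.pi/2)
im=capture('wrist');cv2.imwrite('pics/w3.png',cv2.convertScaleAbs(im,alpha=1.5))
print(px('wrist',[[629,236,5],[523.5,242.5,5],[534,120.5,5],[623,115,5]]).round())
E
```

```text
time_s: 7.35
tool_pos: [519.6, 20.9, 122.7]
ee_rot: [3.14, -0.096, 0.0]
force: [-0.4, -1.6, -2.2]
width: 0.153
grasp_force: 59.2
7.35 [519.6  20.9 122.7] [ 0.041 -0.501  0.114] [-0.    -0.     1.999] [ 0.    -0.    -0.001] j7 -1.85
[[ 70. -72.]
 [249. -30.]
 [222. 159.]
 [ 69. 143.]]
```

View pics/w3.png

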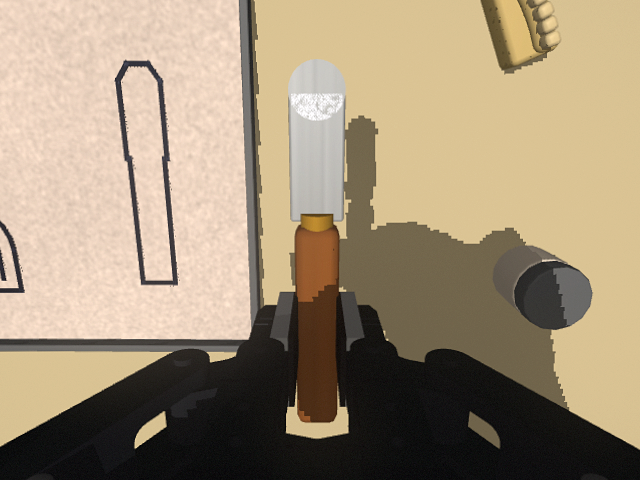

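The outline's flat end is at (283,159) and its tip at (63,139). The knife is held straight in the fingers with its shaft along col 317. I'll compute from these.

```bash
python3 - <<'E'
from h import *
a=w('wrist',(283,159),5);b=w('wrist',(63,139),5);d=(b-a)[:2];L=np.linalg.norm(d);d/=L;yaw=np.arctan2(d[1],d[0])
m=a[:2]+d*(37.5+(L-127)/2);print(a,b,L,yaw,m)
r0=w('wrist',(342,0),12);r1=w('wrist',(346,252),12);r2=w('wrist',(2,245),12);print('rim',r0,r1,r2)
# knife in hand
e=w('wrist',(421,317),124);t=w('wrist',(60,317),124);print('held',e,t,np.linalg.norm(t-e),px('wrist',[[519.6,20.9,122.7]]))
go([*m,100],yaw+np.pi/2)
E
```

```text
[493.05363782 127.4029474    5.        ] [626.46917057 116.92062772   5.        ] 133.8266916823378 -0.07840788544669768 [533.84128461 124.1983044 ]
rim [461.05701849 234.95600481  12.        ] [447.21854787  69.8563636   12.        ] [652.01483185  52.38164904  12.        ]
held [474.9232947   24.77997708 124.        ] [606.18782315  16.6897138  124.        ] 131.51360685709105 [[314.67828509 320.04921144]]
7.4 [519.6  21.1 122.7] [ 0.04  -0.519  0.113] [ 0.     0.    -1.989] [ 0.    -0.     0.011] j7 -1.85
```

```bash
python3 -m jog '1 0.03 -0.1 0 0 0 0; 1 0.06 -0.3 0 0 0 0.006; 1 0.056 -0.5 0.05 0 0 0.006; 1 0.056 -0.51 0.2 0 0 0.006; 1 0.056 -0.51 0.35 0 0 0.006; 1 0.056 -0.51 0.45 0 0 0.006; 1 0.056 -0.51 0.52 0 0 0.006; 1 0.056 -0.51 0.54 0 0 0.006; 1 0.056 -0.51 0.54 0 0 0.006; 1 0.056 -0.51 0.54 0 0 0.006'
python3 - <<'E'
from h import *
go([537,123,8.5],-.07+np.pi/2)
E
```

```text
time_s: 8.65
tool_pos: [537.5, 122.9, 15.5]
ee_rot: [-3.139, 0.109, -0.002]
force: [0.6, -0.4, -1.1]
width: 0.153
grasp_force: 59.2
8.65 [537.5 122.9  15.5] [-0.003 -0.     0.035] [ 1.e-03 -0.e+00 -2.e+00] [-0.    -0.001  0.   ] j7 -2.09
```

```bash
python3 -m jog '1 0 0 0.02 0 0 0; 1 0 0 0.033 0 0 0; 1 0 0 0.033 0 0 0; 0 0 0 0.033 0 0 0; 0 0 0 0.033 0 0 0; -0.3 0 0 0.033 0 0 0; -0.3 0 0 -0.1 0 0 0; -0.3 0 0 -0.3 0 0 0; -0.3 0 0 -0.5 0 0 0; -0.3 0 0 -0.5 0 0 0'
python3 - <<'E'
from h import *
go([481.5,-109,110],-.07+np.pi/2)
im=capture('wrist');cv2.imwrite('pics/w4.png',cv2.convertScaleAbs(im,alpha=1.5))
E
```

```text
time_s: 9.9
tool_pos: [539.2, 123.4, 117.9]
ee_rot: [-3.138, 0.109, -0.01]
force: [0.3, 0.3, -0.2]
width: 0.649
grasp_force: 0.0
9.9 [539.2 123.4 117.9] [-0.207  1.179  0.035] [ 0.006 -0.002 -2.   ] [-0.001 -0.004  0.   ] j7 -2.06
```

View pics/w4.png

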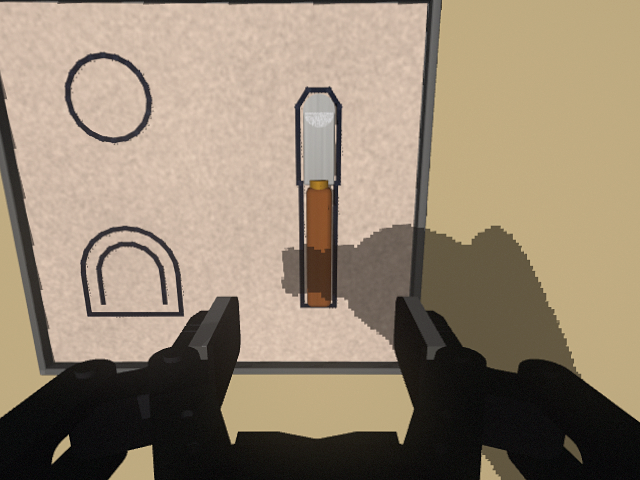

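The knife lies well inside its outline. The circle is centred at (97,108). The D has heel corners at (315,88) and (314,182) and its front at (228,130).

```bash
python3 - <<'E'
from h import *
print('mj',w('wrist',(97.5,108.5),5))
a,b,f=[w('wrist',q,5) for q in((315,88),(314,182),(228,130))];h=(a+b)/2;d=f-h;print('cast',(h+f)/2,np.linalg.norm(d),np.arctan2(d[1],d[0]),np.arctan2(*(a-b)[1::-1])-np.pi/2, np.arctan2(-(a-b)[0],(a-b)[1]))
E
python3 -m jog '-0.4 -0.03 0.15 0 0 0 0; -0.6 -0.07 0.4 0 0 0 0; -0.6 -0.14 0.6 0 0 0 0; -0.6 -0.2 0.8 0 0 0 0; -0.6 -0.2 1 0 0 0 0; -0.6 -0.2 1 0 0 0 0; -0.6 -0.2 1 0 0 0 0; -0.6 -0.2 1 0 0 0 0; -0.6 -0.2 1 0 0 0 0; -0.6 -0.2 1 0 0 0 0'
python3 - <<'E'
from h import *
im=capture('wrist')
for l in('jar_mid','cast_mid'):
  for r in cut_out('wrist',l)[:2]:
    ys,xs=np.where(r['mask']);print(l,round(r['confidence'],2),r['at'],xs.min(),xs.max(),ys.min(),ys.max(),w('wrist',r['at'],22))
print(px('wrist',[[481.5,-109,44],[481.5,-109,0]]))
go([481.5,-109,10],-.07+np.pi/2)
E
```

```text
mj [628.12442524 236.08633989   5.        ]
cast [523.19724689 242.14974028   5.        ] 58.10326684608566 -0.1291445805739612 -0.06114670886910223 -0.06114670886910221
time_s: 11.2
tool_pos: [483.2, -73.4, 114.7]
ee_rot: [-3.14, 0.107, -0.0]
force: [-0.2, 1.3, -0.8]
width: 0.8
grasp_force: 0.0
jar_mid 0.69 [244.1, 388.3] 348 426 201 285 [ 480.94808258 -114.13455472   22.        ]
jar_mid 0.41 [257.4, 579.8] 526 639 207 307 [ 465.17184543 -224.63796245   22.        ]
cast_mid 0.91 [254.9, 582.1] 526 639 206 306 [ 466.56805753 -225.92030513   22.        ]
[[255.13051238 385.1410867 ]
 [234.19527303 374.22091964]]
11.35 [483.1 -73.8 114.7] [0.004 0.176 0.524] [ 0.    -0.    -1.999] [-0.    -0.     0.001] j7 -1.67
```

```bash
python3 -m jog '-0.6 0.003 0.187 0.05 0 0 0; -0.6 0.003 0.187 0.15 0 0 0; -0.6 0.003 0.187 0.3 0 0 0; -0.6 0.003 0.187 0.42 0 0 0; -0.6 0.003 0.187 0.5 0 0 0; -0.6 0.003 0.187 0.524 0 0 0; 1 0.003 0.187 0.524 0 0 0; 1 0.003 0.187 0.524 0 0 0; 1 0.003 0.187 0.524 0 0 0; 1 0.003 0.187 0.524 0 0 0'
python3 - <<'E'
from h import *
go([628.5,236,100],-.06+np.pi/2)
im=capture('wrist');cv2.imwrite('pics/w5.png',cv2.convertScaleAbs(im,alpha=1.5))
E
```

```text
time_s: 12.6
tool_pos: [481.9, -111.5, 10.9]
ee_rot: [3.139, -0.109, 0.003]
force: [-0.8, 0.1, 6.8]
width: 0.444
grasp_force: 60.8
12.6 [ 481.9 -111.5   10.9] [ 0.611 -1.784 -0.445] [-0.002 -0.     1.994] [ 0.    -0.001 -0.006] j7 -1.61
```

View pics/w5.png

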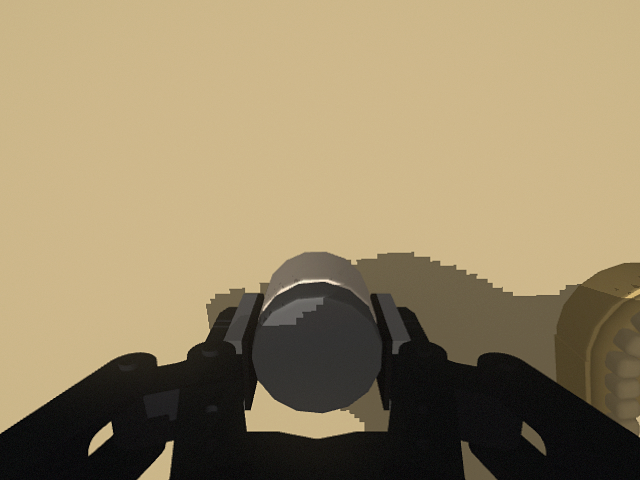

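The jar is gripped, with the lid centre at (352,317).

```bash
python3 -c "
from h import *
print(w('wrist',(347,317),44))"
python3 -m jog '1 0 0 -0.1 0 0 0; 1 0 0 -0.3 0 0 0; 1 0.06 -0.15 -0.45 0 0 0; 1 0.12 -0.35 -0.45 0 0 0; 1 0.18 -0.55 -0.45 0 0 0; 1 0.25 -0.75 -0.45 0 0 0; 1 0.3 -0.9 -0.45 0 0 0; 1 0.3 -0.9 -0.45 0 0 0; 1 0.3 -0.9 -0.45 0 0 0; 1 0.3 -0.9 -0.45 0 0 0'
python3 -c "
from h import *
go([628.5,236,16],-.06+np.pi/2)"
```

```text
[ 487.45803933 -110.95446244   44.        ]
time_s: 13.9
tool_pos: [553.0, 62.5, 99.8]
ee_rot: [3.139, -0.112, -0.001]
force: [0.1, 0.4, -1.6]
width: 0.442
grasp_force: 60.4
13.9 [553.   62.5  99.8] [ 0.315 -0.893  0.418] [ 0.000e+00 -1.000e-03  1.993e+00] [ 0.001  0.    -0.007] j7 -1.94
```

```bash
python3 -m jog '1 0.06 -0.15 0 0 0 0; 1 0.12 -0.35 0 0 0 0; 1 0.2 -0.55 0 0 0 0; 1 0.26 -0.75 0 0 0 0; 1 0.307 -0.893 0.05 0 0 0; 1 0.307 -0.893 0.18 0 0 0; 1 0.307 -0.893 0.3 0 0 0; 1 0.307 -0.893 0.36 0 0 0; 1 0.307 -0.893 0.39 0 0 0; 1 0.307 -0.893 0.39 0 0 0'
python3 -c "
from h import *
go([627,236,16],-.06+np.pi/2)"
```

```text
time_s: 15.15
tool_pos: [627.3, 237.7, 22.2]
ee_rot: [-3.14, 0.11, -0.0]
force: [0.2, -0.4, 0.3]
width: 0.447
grasp_force: 60.5
15.15 [627.3 237.7  22.2] [-0.001  0.009  0.031] [-0.     0.     1.994] [-0.    -0.    -0.006] j7 -2.18
```

```bash
python3 -m jog '1 -0.001 0.005 0.02 0 0 0; 1 -0.001 0.005 0.031 0 0 0; 1 -0.001 0.005 0.031 0 0 0; -0.2 -0.001 0.005 0.031 0 0 0; -0.4 -0.001 0.005 0.031 0 0 0; -0.4 -0.001 0.005 0.031 0 0 0; -0.4 0 0 -0.1 0 0 0; -0.4 0 0 -0.25 0 0 0; -0.4 0 0 -0.45 0 0 0; -0.4 0 0 -0.45 0 0 0'
python3 - <<'E'
from h import *
im=capture('wrist');cv2.imwrite('pics/w6.png',cv2.convertScaleAbs(im,alpha=1.5))
go([466,-228,110],0.1+np.pi/2)
E
```

```text
time_s: 16.4
tool_pos: [629.5, 239.1, 115.8]
ee_rot: [-3.137, 0.109, -0.01]
force: [0.5, 0.3, -1.1]
width: 0.701
grasp_force: 0.0
16.45 [628.1 238.4 113.6] [-0.646  2.383  0.012] [-3.000e-03  1.000e-03  1.892e+00] [-0.001 -0.002 -0.108] j7 -2.17
```

View pics/w6.png

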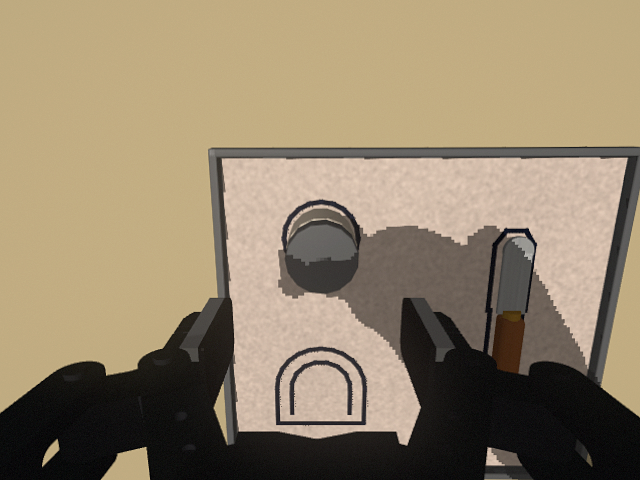

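The jar stands in its circle: lid centre col 322, circle centre col 321. Now the cast.

```bash
python3 -m jog '-1 -0.08 0.2 0 0 0 0; -1 -0.14 0.4 0 0 0 0; -1 -0.2 0.6 0 0 0 0; -1 -0.27 0.8 0 0 0 0; -1 -0.33 1 0 0 0 0; -1 -0.33 1 0 0 0 0; -1 -0.33 1 0 0 0 0; -1 -0.33 1 0 0 0 0; -1 -0.33 1 0 0 0 0; -1 -0.33 1 0 0 0 0'; python3 -m jog '-1 -0.08 0.2 0 0 0 0; -1 -0.14 0.4 0 0 0 0; -1 -0.2 0.6 0 0 0 0; -1 -0.27 0.8 0 0 0 0; -1 -0.33 1 0 0 0 0; -1 -0.33 1 0 0 0 0; -1 -0.33 1 0 0 0 0; -1 -0.33 1 0 0 0 0; -1 -0.33 1 0 0 0 0; -1 -0.33 1 0 0 0 0'
python3 - <<'E'
from h import *
go([466,-228,110],-0.06+np.pi/2)
im=capture('wrist');cv2.imwrite('pics/w7.png',cv2.convertScaleAbs(im,alpha=1.5))
for r in cut_out('wrist','cast_mid')[:2]:
    ys,xs=np.where(r['mask']);print(round(r['confidence'],2),r['at'],xs.min(),xs.max(),ys.min(),ys.max(),w('wrist',r['at'],18))
E
```

```text
time_s: 17.7
tool_pos: [547.4, 43.6, 111.8]
ee_rot: [-3.14, 0.108, 0.0]
force: [-0.1, -0.3, 0.6]
width: 1.004
grasp_force: 0.0
time_s: 18.95
tool_pos: [467.9, -151.3, 111.9]
ee_rot: [-3.14, 0.107, 0.0]
force: [0.0, -0.2, 0.0]
width: 1.001
grasp_force: 0.0
18.95 [ 467.9 -151.3  111.9] [0.017 0.383 0.009] [0.    0.    1.995] [-0.     0.    -0.005] j7 -1.49
0.68 [240.3, 454.6] 403 509 192 292 [ 464.80778989 -230.58010958   18.        ]
```

View pics/w7.png

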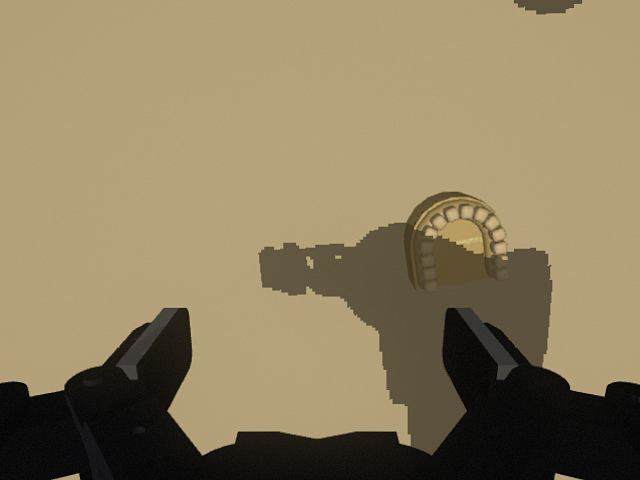

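The cast is at (240,456) with its front up and slightly left, so its yaw is about +0.1. I'll go above it with that yaw and check.

```bash
python3 -m jog '-1 0.015 0.2 0 0 0 -0.05; -1 0.015 0.393 0 0 0 -0.107; -1 0.015 0.393 0.1 0 0 -0.107; -1 0.015 0.393 0.15 0 0 -0.107; -1 0.015 0.393 0.15 0 0 -0.107; -1 0.015 0.393 0.15 0 0 -0.107; -1 0.015 0.393 0.15 0 0 -0.107; -1 0.015 0.393 0.15 0 0 -0.107; -1 0.015 0.393 0.15 0 0 -0.107; -1 0.015 0.393 0.15 0 0 -0.107'
python3 - <<'E'
from h import *
im=capture('wrist');
for r in cut_out('wrist','cast_mid')[:1]:
    m=r['mask'];ys,xs=np.where(m);print(round(r['confidence'],2),r['at'],xs.min(),xs.max(),ys.min(),ys.max())
    for y in range(ys.min(),ys.max(),12):
        q=np.where(m[y])[0];print(y,q.min(),q.max(),[w('wrist',(y,c),20)[:2].round(1) for c in(q.min(),q.max())])
    # heel line: lowest mask pixel per column
    cs=np.arange(xs.min()+25,xs.max()-25,4);print([(c,np.where(m[:,c])[0].max()) for c in cs])
go([465.5,-230,4],.1+np.pi/2)
E
```

```text
time_s: 20.3
tool_pos: [465.2, -230.5, 82.0]
ee_rot: [3.138, 0.155, 0.0]
force: [0.5, 0.4, -0.6]
width: 1.007
grasp_force: 0.0
20.4 [ 465.2 -230.6   81.9] [ 0.002 -0.003  0.39 ] [-0.    -0.     1.999] [ 0.    -0.    -0.001] j7 -1.18
```

```bash
python3 - <<'E'
from h import *
im=capture('wrist')
for l in('cast_mid','cast_front'):
  for r in cut_out('wrist',l)[:1]:
    m=r['mask'];ys,xs=np.where(m);print(l,round(r['confidence'],2),r['at'],xs.min(),xs.max(),ys.min(),ys.max())
    for y in range(ys.min(),ys.max(),12):
        q=np.where(m[y])[0];print(y,q.min(),q.max())
  print(l,[(r['at'],r['confidence']) for r in recognise('wrist',l)])
print(px('wrist',[[465.5,-257,20],[465.5,-203,20],[491,-230,20],[439.5,-230,20]]).round())
E
```

```text
cast_mid 0.93 [262.3, 322.2] 266 371 206 315
206 313 326
218 286 350
230 276 361
242 272 366
254 267 370
266 266 371
278 267 371
290 269 371
302 268 371
314 274 285
cast_mid [([261.6, 320.7], 0.97)]
cast_front 0.89 [264.6, 318.6] 267 371 206 315
206 315 323
218 285 351
230 275 361
242 271 366
254 268 370
266 267 371
278 267 371
290 268 371
302 268 371
314 274 285
cast_front [([266.2, 320.6], 0.64)]
[[266. 370.]
 [257. 265.]
 [213. 323.]
 [308. 313.]]
```

The cast is aligned with the tool and centred between the fingers. Descending and gripping.

```bash
python3 -m jog '-1 0.005 0 0.12 0 0 0; -1 0.005 0 0.24 0 0 0; -1 0.005 0 0.33 0 0 0; -1 0.005 0 0.38 0 0 0; -1 0.005 0 0.393 0 0 0; -1 0.005 0 0.393 0 0 0; 1 0.005 0 0.393 0 0 0; 1 0.005 0 0.393 0 0 0; 1 0.005 0 0.393 0 0 0; 1 0.005 0 0.393 0 0 0'
python3 - <<'E'
from h import *
go([523.3,242.3,90],-.06+np.pi/2)
E
```

```text
time_s: 21.9
tool_pos: [466.7, -230.6, 4.2]
ee_rot: [3.137, 0.155, 0.002]
force: [-1.4, 2.2, 6.7]
width: 0.61
grasp_force: 62.4
21.9 [ 466.7 -230.6    4.2] [ 0.515 -2.325 -0.43 ] [ 1.000e-03  0.000e+00 -1.899e+00] [ 0.    -0.001  0.101] j7 -1.2
```

```bash
python3 -m jog '1 0 0 -0.1 0 0 0; 1 0 0 -0.3 0 0 0; 1 0.04 -0.15 -0.45 0 0 0.03; 1 0.08 -0.35 -0.45 0 0 0.06; 1 0.12 -0.55 -0.45 0 0 0.1; 1 0.17 -0.75 -0.45 0 0 0.1; 1 0.2 -0.9 -0.45 0 0 0.1; 1 0.2 -0.9 -0.45 0 0 0.1; 1 0.2 -0.9 -0.45 0 0 0.1; 1 0.2 -0.9 -0.45 0 0 0.1'
python3 -m jog '1 0.03 -0.15 0 0 0 0; 1 0.06 -0.35 0 0 0 0; 1 0.1 -0.55 0 0 0 0; 1 0.13 -0.75 0 0 0 0; 1 0.15 -0.9 0 0 0 0; 1 0.15 -0.9 0 0 0 0; 1 0.15 -0.9 0 0 0 0; 1 0.15 -0.9 0 0 0 0; 1 0.15 -0.9 0 0 0 0; 1 0.15 -0.9 0 0 0 0'
python3 - <<'E'
from h import *
go([523.3,242.3,90],-.06+np.pi/2)
im=capture('wrist')
for r in cut_out('wrist','cast_mid')[:1]:
    m=r['mask'];ys,xs=np.where(m);print(round(r['confidence'],2),r['at'],xs.min(),xs.max(),ys.min(),ys.max())
z=observe()['tool_pos'];A=R.from_rotvec(observe()['ee_rot'])
P=lambda x,h:z+A.apply([x,0,4.2-h])
print(px('wrist',[P(26,0),P(26,20),P(-26,20),P(-26,33)]).round())
E
```

```text
time_s: 23.15
tool_pos: [488.0, -48.7, 93.3]
ee_rot: [3.14, -0.095, -0.0]
force: [0.7, 0.1, -1.1]
width: 0.615
grasp_force: 63.3
time_s: 24.4
tool_pos: [528.8, 130.0, 93.3]
ee_rot: [3.14, -0.093, 0.0]
force: [0.1, 0.0, -0.5]
width: 0.613
grasp_force: 63.3
24.4 [528.8 130.   93.3] [-0.061 -0.559  0.017] [ 0.  0. -2.] [ 0. -0.  0.] j7 -2.05
0.98 [337.2, 315.6] 238 396 250 424
[[244. 319.]
 [261. 320.]
 [403. 319.]
 [429. 320.]]
```

```bash
python3 -m jog '1 -0.02 -0.15 0 0 0 0; 1 -0.04 -0.35 0 0 0 0; 1 -0.061 -0.55 0 0 0 0; 1 -0.061 -0.559 0.1 0 0 0; 1 -0.061 -0.559 0.22 0 0 0; 1 -0.061 -0.559 0.32 0 0 0; 1 -0.061 -0.559 0.37 0 0 0; 1 -0.061 -0.559 0.39 0 0 0; 1 -0.061 -0.559 0.39 0 0 0; 1 -0.061 -0.559 0.39 0 0 0'
python3 -c "
from h import *
go([523.3,242.3,9.2],-.06+np.pi/2)"
```

```text
time_s: 25.75
tool_pos: [523.7, 243.1, 16.0]
ee_rot: [-3.14, 0.092, -0.002]
force: [-0.5, 0.8, -1.2]
width: 0.61
grasp_force: 63.4
25.75 [523.7 243.1  16. ] [-0.002  0.004  0.034] [ 1.000e-03 -1.000e-03 -1.999e+00] [-0.    -0.001  0.001] j7 -2.27
```

```bash
python3 -m jog '1 -0.001 0.003 0.02 0 0 0; 1 -0.001 0.003 0.034 0 0 0; 1 -0.001 0.003 0.034 0 0 0; -0.4 -0.001 0.003 0.034 0 0 0; -0.7 -0.001 0.003 0.034 0 0 0; -0.7 -0.001 0.003 0.034 0 0 0; -0.7 0 0 -0.1 0 0 0; -0.7 0 0 -0.25 0 0 0; -0.7 0 0 -0.45 0 0 0; -0.7 0 0 -0.45 0 0 0'
python3 -m jog '-0.7 -0.1 0.2 -0.2 0 0 0; -0.7 -0.1 0.35 -0.2 0 0 0; -0.7 -0.1 0.35 -0.4 0 0 0; -0.7 -0.1 0.35 -0.4 0 0 0; -0.7 -0.1 0.35 -0.4 0 0 0; -0.7 -0.1 0.35 -0.4 0 0 0; -0.7 -0.1 0.35 -0.4 0 0 0; -0.7 -0.1 0.35 -0.4 0 0 0; -0.7 -0.1 0.35 -0.4 0 0 0; -0.7 -0.1 0.35 -0.4 0 0 0'
python3 - <<'E'
from h import *
im=capture('wrist');cv2.imwrite('pics/end.png',im);im=capture('side');cv2.imwrite('pics/ends.png',im)
T={'jar_mid':[628.3,236,25],'cast_mid':[523.3,242.3,20],'knife_mid':[534+26,122.3-1.7,12],'part_cast_mid':[630,-93,16],'big_jar_mid':[624.7,-268.8,40]}
for c in('wrist','side'):
 for l,t in T.items():
  for r in cut_out(c,l)[:2]:
   m=r['mask'].astype(np.uint8);rc=cv2.minAreaRect(cv2.findNonZero(m));v=cv2.fitLine(cv2.findNonZero(m),cv2.DIST_L2,0,.01,.01).ravel()
   print(c,l,round(r['confidence'],2),np.round(r['at']),'exp',px(c,t).round()[0],'world',w(c,r['at'],t[2]).round(1))
   if l=='knife_mid':
     q=[w(c,(v[3]+s*v[1],v[2]+s*v[0]),12) for s in(-30,30)];d=q[1]-q[0];print('  knife yaw',np.arctan(d[1]/d[0]),m.sum(),cv2.boundingRect(m))
   if l=='cast_mid': print('  ',rc,cv2.boundingRect(m))
E
```

```text
time_s: 27.0
tool_pos: [525.2, 244.1, 108.4]
ee_rot: [-3.137, 0.092, -0.008]
force: [-0.1, 0.3, -0.8]
width: 0.853
grasp_force: 0.0
time_s: 28.25
tool_pos: [499.0, 174.2, 185.3]
ee_rot: [3.14, -0.092, 0.0]
force: [0.0, 0.4, -0.4]
width: 0.851
grasp_force: 0.0
wrist jar_mid 0.97 [ 32. 206.] exp [ 31. 212.] world [628.4 239.8  25. ]
wrist cast_mid 0.8 [194. 223.] exp [191. 223.] world [521.3 242.5  20. ]
   ((222.7227020263672, 193.84486389160156), (74.51866912841797, 77.30791473388672), 87.61405944824219) (184, 157, 79, 75)
wrist knife_mid 0.71 [114. 388.] exp [129. 387.] world [570.2 119.7  12. ]
  knife yaw -0.06808105731281346 4242 (371, 31, 33, 185)
wrist part_cast_mid 0.66 [133. 312.] exp [ -5. 717.] world [560.4 174.7  16. ]
side jar_mid 0.74 [363. 196.] exp [367. 195.] world [631.  228.7  25. ]
side cast_mid 0.7 [395. 253.] exp [396. 255.] world [527.5 241.7  20. ]
   ((256.3000183105469, 395.9000244140625), (40.696434020996094, 44.274147033691406), 26.56505012512207) (237, 375, 44, 48)
side knife_mid 0.94 [337. 278.] exp [335. 274.] world [552.6 120.8  12. ]
  knife yaw -0.042548061199777616 720 (239, 321, 70, 31)
side part_cast_mid 0.69 [252. 291.] exp [250. 294.] world [632.6 -84.4  16. ]
side big_jar_mid 0.9 [196. 332.] exp [197. 333.] world [ 627.9 -272.4   40. ]
```

```bash
python3 - <<'E'
from h import *
im=capture('wrist')
m=cut_out('wrist','knife_mid')[0]['mask'];ys,xs=np.where(m)
for y in(ys.max(),ys.min()): print(y,xs[ys==y].mean(),w('wrist',(y,xs[ys==y].mean()),10))
print(observe()['dq'].round(3));print(px('wrist',[[493.3,125,5],[626.3,117,5]]))
print(sign_off())
E
```

```text
215 385.5 [496.24472591 122.41949709  10.        ]
33 390.0 [623.1932084  117.50883603  10.        ]
[-0.001 -0.001  0.001 -0.     0.001  0.001 -0.   ]
[[217.5517535  381.24387656]
 [ 29.50780853 389.4842924 ]]
the job is handed in; nothing more can be done
None
```

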